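Gauge the spool cores at the tufting bench

TASK

Sort the three wooden spool cores with the stepped plug gauge. Put the core that passes over the thin upper go end but stops at the thick lower no-go end onto the gauge, and leave it resting on the step; lay the core that is so wide that it would slip over both ends flat in the scrap tray on the gauge board. The core too tight even for the go end stays where it is: it can still be bored out.

Things in the scene. Friction and masses are not known exactly. Their poses are not given: they have to be found in the camera images.
- core_a_mid (a point): pale wooden spool core: a plain ring, upright like a short tube, 60 mm outside diameter, 46 mm tall, bore 34 mm (wall 13 mm). It stands on the table on its flat end. The point is its centre, half-way up, 23 mm above its underside; z runs along the bore. Weighs under 150 g; can be gripped across its outside from above.
- core_b_mid (a point): pale wooden spool core: a plain ring, upright like a short tube, 60 mm outside diameter, 46 mm tall, bore 48 mm (thin wall, 6 mm). It stands on the table on its flat end. The point is its centre, half-way up, 23 mm above its underside; z runs along the bore. Weighs under 150 g; can be gripped across its outside from above.
- core_c_mid (a point): pale wooden spool core: a plain ring, upright like a short tube, 60 mm outside diameter, 46 mm tall, bore 22 mm (thick wall, 19 mm). It stands on the table on its flat end. The point is its centre, half-way up, 23 mm above its underside; z runs along the bore. Weighs under 150 g; can be gripped across its outside from above.
- gauge: fixed aluminium board 140 (x) x 280 (y) x 12 mm with steel plug gauge and scrap tray. Origin: plug's axis at table height, z up. Plug: dark no-go part 42 mm diameter up to its flat step 62 mm above the table; above it bright go part 26 mm diameter to 92 mm, tapering to 8 mm at the top, 112 mm. Square tray: centre x 0, y -145 mm, inside 130 x 130 mm, floor 12 mm and rim top 26 mm above the table.

How it is judged:
At the end, for the whole second after the job is handed in: The 34 mm bore core rests level (10 degrees) on the gauge's step, round the go part, within 10 mm of its axis and 8 mm of seated height; the 48 mm bore core lies flat (10 degrees) on the tray floor; both are at rest; the 22 mm bore core is within 30 mm of its start (horizontal distance between core_a_mid and gauge below 0.01 m and z of core_a_mid in the frame of gauge between 0.077 and 0.093 m and (angle between core_a_mid's own z axis and vertical below 0.17 rad or angle between core_a_mid's own z axis and vertical above 2.97 rad) and linear speed of each of core_a, core_b below 0.03 m/s and x of core_b_mid in the frame of gauge between -0.05 and 0.05 m and y of core_b_mid in the frame of gauge between -0.195 and -0.095 m and z of core_b_mid in the frame of gauge between 0.025 and 0.045 m and (angle between core_b_mid's own z axis and vertical below 0.17 rad or angle between core_b_mid's own z axis and vertical above 2.97 rad) and distance of core_c_mid from where it was at the start of the episode below 0.03 m); the robot touches nothing.
It also fails if it takes over 61 s, if anything falls off the work surface, if the arm or the gripper's body presses on something with over 40 N, if the wrist force passes 120 N, or if a joint passes its speed limit or range.

ROBOT

A 6-joint arm with a two-finger parallel gripper is mounted at the origin on the work surface. World frame = base frame: x ahead of the robot, y to its left, z up, the work surface at z = 0. Lengths are in m, angles in rad, forces in N, time in s.
With the tool pointing down it reaches from about 0.3 to 0.875 m from the base axis. Payload 6.4 kg.
Tool frame: the origin (TCP) lies midway between the tips of the shut fingers; the grasp point (between the pads) lies 19 mm behind it (ctrl.pinch_z is the distance from the TCP to the grasp point, in m); z points along the fingers, y is the line along which they close (so a half turn about z gives the same grasp; the last joint's range is limited). The gripper opens to 85 mm and grips with 20 to 120 N. Pads are 22 mm wide; open, the fingers measure 114 mm over their backs; the gripper's body (76 mm by 85 mm) begins 54 mm behind the grasp point. The pads swing forward as they close: fully open they stand 13 mm farther back than shut.
Start: joints at [-1.445, 0.181, 1.607, -0, 1.354, -0.206], TCP at [0.187, -0.544, 0.231] pointing down, gripper open.
Joint ranges: [-2.99, 2.99], [-0.89, 2.07], [0.3, 2.58], [-1.14, 4.28], [0, 2.63], [-3.12, 3.12]. Speed limits (rad/s): [2.57, 2.57, 3.01, 3.14, 3.14, 3.14].

INTERFACE

Orientations are given as a unit quaternion [w, x, y, z].
In Python, from bench import ctrl gives the robot as it stands.
- The arm moves only by the tool apply_moves, never from a script. Its argument "moves" is a list of rows, each an object with "jaw": the opening, from 0 (shut) to 1 (fully open); "offset": the shift along the tool's x, y, z in mm, a list of three; "rot": the turn, a rotation vector about the tool's x, y, z in degrees, a list of three. In form: [{"jaw": jaw, "offset": [dx, dy, dz], "rot": [ax, ay, az]}, ...]. A call has exactly 5 rows; each row shifts and turns the commanded pose from where the row before left it, along the tool's axes as they then stand; what a row does not reach is not made up. A row lasts 1/8 s, in which the tool goes at most 62.5 mm and 10.7 degrees, less where a joint would pass 70% of its speed; a pose out of reach is approached as far as the arm can. A call is refused whole if a number of a shift passes 62.5 or a number of a turn 10.7, either way. A call with a gripper value outside its range is refused whole. The fingers move at their own pace and stop on an object; the grip force is fixed at half the most. Time passes only in rows, so rows that do not move let the fingers close, or fill a call up. It gives the time, the measured TCP pose, the force, the opening and the grip force at its end, in the units of the state.
- ctrl.get_obs(): the state, without advancing time (a new reading comes with each control period).
- ctrl.camera(name): name is "scene" or "top" or "wrist"; returns (picture, depth): 384x512x3 uint8, red, green, blue; 384x512 float32, m along the optical axis (not along the pixel's ray), 0 where there is no reading.
- ctrl.camera_params(name): a dict with "K" (3x3 intrinsics, pixels), "cam_to_world" (4x4, takes a point from camera to world coordinates); the wrist camera has in their place "mount" (4x4, takes a point from camera to tool coordinates, whose origin is the TCP and whose axes are the flange's). Camera axes: x right, y down, z forward; pixel columns grow to the right and rows downward; lengths in m; the calibration is good to about 2 mm. A picture is of the moment at which its call begins: read the wrist's pose just before it. camera_params takes no time and is no camera call.
- ctrl.hand_in(): hands the job in; it is judged then, once.
Trained networks look in the newest picture that a camera, given by its name, has taken for a name from the list of things; names that differ only in an ending like _2 or _b are one class to them, and where a whole thing is asked for, a point or a joint stands for the part that bears it (a point fixed in the world has none). Each returns a list of dicts, best first, with "score" (0 to 1); they miss things now and then, are a little off and sometimes report something else, mostly with a low value. They report only what shows in the picture. A call takes as long as a camera call.
- ctrl.outline_of(camera, target): "region" (384x512 bool, what is visible of it) and "position" ([column, row] in pixels, amid what is visible of it).
The state is a dict: "time_s": time; "q": joint angles; "dq": joint speeds; "joint_efforts": joint torques, N m; "eef_pos": TCP position; "eef_rot": TCP orientation; "wrist_force": force on the tool from outside, world axes, zero at the start; "torque": the same for the moment, N m; "opening": opening from 0.0 (shut) to 1.0 (fully open); "grasp_force": force on a finger pad.
Only numpy, scipy, OpenCV 4.12 (cv2) and the standard library are available. Lean on these libraries where they do the work, as an engineer would, in place of code of your own. Each camera call takes 0.05 s, during which the arm holds its last target. There are 200 camera calls.

## Working session

There is one attempt and no reset: what is moved stays moved. The work goes in short steps, Python scripts to look and compute and a tool call to move; the robot and the scene stay as the last step left them, time stands still between calls to the robot, and variables do not carry over. Pictures are saved under pics/ and viewed, at most 10 in all, crops included, and the job is handed in when it is done.

Besides the shell and the picture viewer there is one more tool, called after "Call:" by a JSON object that holds its "name" and its "arguments". apply_moves: Moves the arm, as the interface text tells. Its arguments: {"type":"object","properties":{"moves":{"type":"array"}},"required":["moves"]}

```bash
mkdir -p pics
python3 - <<'E'
from bench import ctrl
import cv2,numpy as np
o=ctrl.get_obs();print(o['time_s'],o['eef_pos'],o['eef_rot'],o['opening'],ctrl.pinch_z)
for n in['top','scene']:
    im,d=ctrl.camera(n);cv2.imwrite(f'pics/{n}0.png',im[:,:,::-1]);np.save(f'{n}d.npy',d)
    p=ctrl.camera_params(n);print(n,p['K'].tolist(),np.round(p['cam_to_world'],3).tolist())
    for t in['core_a_mid','gauge']:
        for r in ctrl.outline_of(n,t):
            print(n,t,r['score'],r['position'],r['region'].sum())
E
```

```text
0.0 [ 0.18726436 -0.54307241  0.23039424] [-8.68633374e-04  9.86269450e-01  1.65141804e-01  4.62405725e-05] 0.9997552794810655 0.0187
top [[358.78383602356877, 0.0, 252.73399808033756], [0.0, 358.78383602356877, 189.75188128377025], [0.0, 0.0, 1.0]] [[0.047, -0.974, 0.222, 0.37], [-0.999, -0.045, 0.017, -0.019], [-0.007, -0.223, -0.975, 0.86], [0.0, 0.0, 0.0, 1.0]]
top core_a_mid 0.91 [246.4, 231.3] 443
top core_a_mid 0.24 [275.3, 159.5] 6437
top gauge 0.59 [274.8, 160.4] 6263
scene [[383.91273509544936, 0.0, 256.49314700435076], [0.0, 383.91273509544936, 191.52939016532466], [0.0, 0.0, 1.0]] [[0.406, 0.726, -0.555, 1.067], [0.914, -0.32, 0.25, -0.235], [0.003, -0.609, -0.793, 0.786], [0.0, 0.0, 0.0, 1.0]]
scene gauge 0.62 [250.0, 242.0] 6742
```

View pics/top0.png

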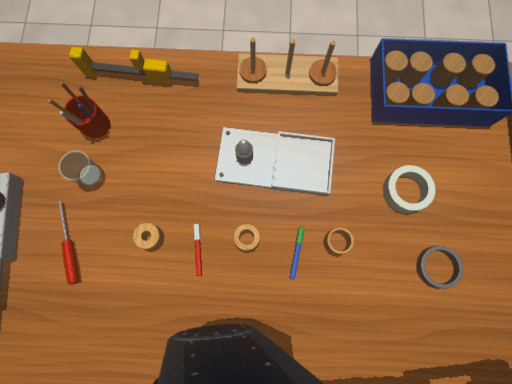

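The top view shows core c (thick wall) at (147,237), core a at (246,238), core b (thin wall) at (340,241), the plug at (243,150) and the tray centred near (304,163). Next I fit their positions from depth.

```bash
cat > h.py <<'E'
import numpy as np,cv2
from bench import ctrl
from scipy.spatial.transform import Rotation as R
def cloud(n,d=None,T=None):
    p=ctrl.camera_params(n)
    if d is None: d=ctrl.camera(n)[1]
    K=p['K'];T=p['cam_to_world'] if T is None else T
    v,u=np.indices(d.shape)
    c=np.stack([(u-K[0,2])*d/K[0,0],(v-K[1,2])*d/K[1,1],d,np.ones_like(d)],-1)
    return (c@T.T)[...,:3], d>0
def circ(P):
    w=cv2.minEnclosingCircle(P[:,:2].astype(np.float32)); return np.round(w[0],4),round(w[1],4)
E
python3 - <<'E'
from h import *
for n in['top','scene']:
    P,ok=cloud(n,np.load(n+'d.npy'))
    q=P[ok]
    tb=q[(abs(q[:,2])<.01)];print(n,'table z',np.median(tb[:,2]))
    if n=='top':
        c0={k:P[v,u,:2] for k,(u,v) in dict(a=(246,238),b=(340,241),c=(147,237)).items()}
        pl=P[150,243];print('plug',pl,{k:v.round(3) for k,v in c0.items()})
    for k,c in c0.items():
        s=q[(np.hypot(*(q[:,:2]-c).T)<.045)&(q[:,2]>.04)&(q[:,2]<.052)]
        print(k,len(s),circ(s),s.mean(0).round(4),np.median(s[:,2]))
    near=q[np.hypot(*(q[:,:2]-pl[:2]).T)<.05]
    for lo,hi in[(.058,.066),(.07,.09),(.1,.12)]:
        s=near[(near[:,2]>lo)&(near[:,2]<hi)];
        if len(s):print(lo,len(s),circ(s),s.mean(0).round(4))
    b=q[(q[:,2]>.007)&(q[:,2]<.032)&(abs(q[:,0]-pl[0])<.12)&(q[:,1]<pl[1]+.1)&(q[:,1]>pl[1]-.26)]
    r=cv2.minAreaRect(b[:,:2].astype(np.float32));print('board',r)
    rim=b[b[:,2]>.021];print('rim',len(rim),cv2.minAreaRect(rim[:,:2].astype(np.float32)))
E
```

```text
top table z 0.0009987336516533718
plug [0.63574332 0.02024437 0.09283791] {'a': array([0.448, 0.006]), 'b': array([ 0.451, -0.218]), 'c': array([0.439, 0.242])}
a 380 (array([0.4471, 0.005 ]), 0.0299) [0.4466 0.0048 0.0467] 0.046740945029001835
b 216 (array([ 0.4491, -0.2064]), 0.0299) [ 0.4488 -0.2059  0.0461] 0.04618754545647741
c 485 (array([0.4395, 0.2325]), 0.03) [0.4389 0.2316 0.0468] 0.04691381524951943
0.058 122 (array([0.6491, 0.0206]), 0.0213) [0.6423 0.02   0.0628]
0.07 28 (array([0.6441, 0.0212]), 0.0118) [0.6391 0.0202 0.0801]
0.1 52 (array([0.6479, 0.0206]), 0.0091) [0.6463 0.0204 0.1072]
board ((0.6431314945220947, -0.05370315909385681), (0.28040632605552673, 0.14164933562278748), 85.16102600097656)
rim 566 ((0.6411191821098328, -0.07738246023654938), (0.23279762268066406, 0.1416586935520172), 85.20171356201172)
scene table z 0.000749076686633765
a 254 (array([0.4497, 0.0038]), 0.0313) [0.4514 0.0033 0.046 ] 0.046288816221900064
b 196 (array([ 0.4511, -0.2075]), 0.0307) [ 0.453  -0.2081  0.0451] 0.045543307237665864
c 264 (array([0.4414, 0.2313]), 0.0311) [0.4438 0.2301 0.0462] 0.04645082895536756
0.058 129 (array([0.6513, 0.0191]), 0.0215) [0.6573 0.0158 0.0625]
0.07 55 (array([0.6547, 0.0186]), 0.0122) [0.6596 0.015  0.0803]
0.1 57 (array([0.652 , 0.0194]), 0.0104) [0.6539 0.0179 0.1064]
board ((0.6445256471633911, -0.05449853837490082), (0.2802542746067047, 0.14335772395133972), 85.19347381591797)
rim 673 ((0.6426929831504822, -0.07955293357372284), (0.22990989685058594, 0.1428149938583374), 85.18903350830078)
```

View pics/scene0.png

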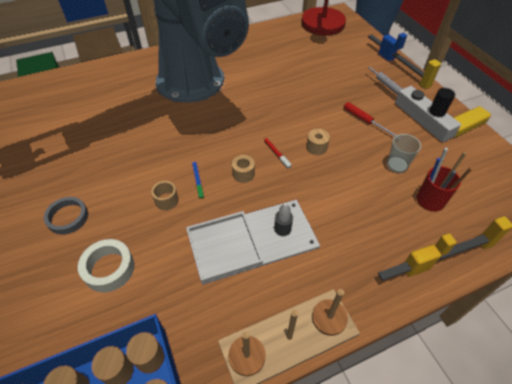

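Call:
{"name": "apply_moves", "arguments": {"moves": [{"jaw": 1,"offset": [0,0,0],"rot": [0,0,9.5]},{"jaw": 1,"offset": [0,0,0],"rot": [0,0,9.5]},{"jaw": 1,"offset": [44,-56,10],"rot": [0,0,0]},{"jaw": 1,"offset": [44,-56,10],"rot": [0,0,0]},{"jaw": 1,"offset": [44,-56,10],"rot": [0,0,0]}]}}

```text
time_s: 0.92
eef_pos: [0.3028, -0.3962, 0.205]
eef_rot: [0.0, 1.0, -0.0, 0.0]
wrist_force: [0.3, -0.3, -0.1]
opening: 1.0
grasp_force: 0.0
```

Call:
{"name": "apply_moves", "arguments": {"moves": [{"jaw": 1,"offset": [44,-56,10],"rot": [0,0,0]},{"jaw": 1,"offset": [44,-56,10],"rot": [0,0,0]},{"jaw": 1,"offset": [43,-56,10],"rot": [0,0,0]},{"jaw": 1,"offset": [0,0,0],"rot": [0,0,0]},{"jaw": 1,"offset": [0,0,0],"rot": [0,0,0]}]}}

```text
time_s: 1.55
eef_pos: [0.4162, -0.2514, 0.1792]
eef_rot: [0.0, 1.0, 0.001, -0.0]
wrist_force: [-0.5, 0.8, 0.2]
opening: 1.004
grasp_force: 0.0
```

Call:
{"name": "apply_moves", "arguments": {"moves": [{"jaw": 1,"offset": [17,-22,20],"rot": [0,0,0]},{"jaw": 1,"offset": [17,-22,20],"rot": [0,0,0]},{"jaw": 1,"offset": [0,0,20],"rot": [0,0,0]},{"jaw": 1,"offset": [0,0,0],"rot": [0,0,0]},{"jaw": 1,"offset": [0,0,0],"rot": [0,0,0]}]}}

```text
time_s: 2.17
eef_pos: [0.4501, -0.2088, 0.1199]
eef_rot: [0.0, 1.0, -0.001, 0.0]
wrist_force: [-0.2, -0.2, 1.3]
opening: 0.996
grasp_force: 0.0
```

```bash
cat >> h.py <<'E'
def wrist(c,zlo,zhi,rad,name=None):
    o=ctrl.get_obs();im,d=ctrl.camera('wrist')
    T=np.eye(4);w,x,y,z=o['eef_rot'];T[:3,:3]=R.from_quat([x,y,z,w]).as_matrix();T[:3,3]=o['eef_pos']
    P,ok=cloud('wrist',d,T@ctrl.camera_params('wrist')['mount'])
    q=P[ok];s=q[(np.hypot(*(q[:,:2]-c).T)<rad)&(q[:,2]>zlo)&(q[:,2]<zhi)]
    if name:cv2.imwrite(f'pics/{name}.png',im[:,:,::-1])
    print(o['eef_pos'].round(4),len(s),circ(s) if len(s) else 0,s.mean(0) if len(s) else 0)
E
python3 -c "
from h import *
wrist([.45,-.207],.035,.055,.045,'w1')"
```

```text
[ 0.4501 -0.2088  0.1199] 1640 (array([ 0.4497, -0.2067]), 0.0299) [ 0.44984411 -0.20659845  0.04388576]
```

View pics/w1.png

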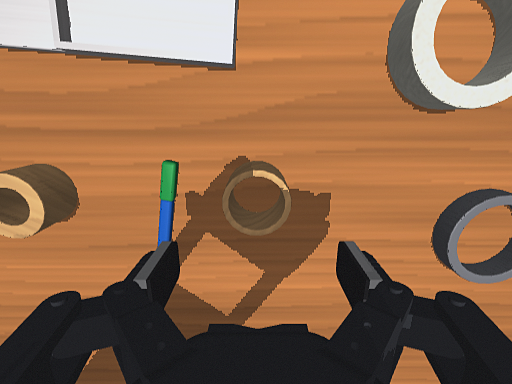

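The wrist view shows core b at (257,200), centred between the fingers. I'll descend and grip it.

Call:
{"name": "apply_moves", "arguments": {"moves": [{"jaw": 1,"offset": [0,-2,30],"rot": [0,0,0]},{"jaw": 1,"offset": [0,0,30],"rot": [0,0,0]},{"jaw": 1,"offset": [0,0,30],"rot": [0,0,0]},{"jaw": 1,"offset": [0,0,20],"rot": [0,0,0]},{"jaw": 1,"offset": [0,0,0],"rot": [0,0,0]}]}}

```text
time_s: 2.85
eef_pos: [0.4494, -0.2053, 0.0086]
eef_rot: [-0.001, 1.0, -0.0, -0.001]
wrist_force: [0.2, 0.6, -0.1]
opening: 1.005
grasp_force: 0.0
```

Call:
{"name": "apply_moves", "arguments": {"moves": [{"jaw": 0.4,"offset": [0,0,0],"rot": [0,0,0]},{"jaw": 0.4,"offset": [0,0,0],"rot": [0,0,0]},{"jaw": 0.4,"offset": [0,0,0],"rot": [0,0,0]},{"jaw": 0.4,"offset": [0,0,0],"rot": [0,0,0]},{"jaw": 0.4,"offset": [0,0,0],"rot": [0,0,0]}]}}

```text
time_s: 3.48
eef_pos: [0.4513, -0.2063, 0.0111]
eef_rot: [0.001, 1.0, 0.0, 0.001]
wrist_force: [-1.9, 0.4, 6.4]
opening: 0.684
grasp_force: 63.9
```

Call:
{"name": "apply_moves", "arguments": {"moves": [{"jaw": 0.4,"offset": [0,0,-30],"rot": [0,0,0]},{"jaw": 0.4,"offset": [0,0,-30],"rot": [0,0,0]},{"jaw": 0.4,"offset": [30,-13,0],"rot": [0,0,0]},{"jaw": 0.4,"offset": [35,-15,0],"rot": [0,0,0]},{"jaw": 0.4,"offset": [35,-15,0],"rot": [0,0,0]}]}}

```text
time_s: 4.1
eef_pos: [0.5518, -0.1622, 0.0707]
eef_rot: [0.001, 1.0, -0.0, 0.001]
wrist_force: [0.4, -1.5, -0.2]
opening: 0.683
grasp_force: 64.5
```

Call:
{"name": "apply_moves", "arguments": {"moves": [{"jaw": 0.4,"offset": [35,-15,0],"rot": [0,0,0]},{"jaw": 0.4,"offset": [35,-15,0],"rot": [0,0,0]},{"jaw": 0.4,"offset": [18,-9,0],"rot": [0,0,0]},{"jaw": 0.4,"offset": [0,0,0],"rot": [0,0,0]},{"jaw": 0.4,"offset": [0,0,0],"rot": [0,0,0]}]}}

```text
time_s: 4.72
eef_pos: [0.6376, -0.1234, 0.0694]
eef_rot: [0.0, 1.0, 0.0, -0.0]
wrist_force: [-0.0, 0.2, -0.1]
opening: 0.682
grasp_force: 64.5
```

Over the tray; lower 47 mm and release.

Call:
{"name": "apply_moves", "arguments": {"moves": [{"jaw": 0.4,"offset": [0,0,20],"rot": [0,0,0]},{"jaw": 0.4,"offset": [0,0,15],"rot": [0,0,0]},{"jaw": 0.4,"offset": [0,0,7],"rot": [0,0,0]},{"jaw": 0.4,"offset": [0,0,5],"rot": [0,0,0]},{"jaw": 0.4,"offset": [0,0,0],"rot": [0,0,0]}]}}

```text
time_s: 5.35
eef_pos: [0.638, -0.1232, 0.0231]
eef_rot: [0.0, 1.0, 0.0, -0.0]
wrist_force: [-4.4, 1.0, 6.6]
opening: 0.684
grasp_force: 65.1
```

Call:
{"name": "apply_moves", "arguments": {"moves": [{"jaw": 0.85,"offset": [0,0,0],"rot": [0,0,0]},{"jaw": 0.85,"offset": [0,0,0],"rot": [0,0,0]},{"jaw": 0.85,"offset": [0,0,0],"rot": [0,0,0]},{"jaw": 0.85,"offset": [0,0,-30],"rot": [0,0,0]},{"jaw": 0.85,"offset": [0,0,-40],"rot": [0,0,0]}]}}

```text
time_s: 5.98
eef_pos: [0.637, -0.1228, 0.0912]
eef_rot: [-0.001, 1.0, 0.0, -0.002]
wrist_force: [0.3, 0.1, 0.7]
opening: 0.851
grasp_force: 0.0
```

Call:
{"name": "apply_moves", "arguments": {"moves": [{"jaw": 1,"offset": [-15,-8,-35],"rot": [0,0,0]},{"jaw": 1,"offset": [-35,-22,0],"rot": [0,0,0]},{"jaw": 1,"offset": [-35,-24,0],"rot": [0,0,0]},{"jaw": 1,"offset": [-35,-24,0],"rot": [0,0,0]},{"jaw": 1,"offset": [-35,-24,0],"rot": [0,0,0]}]}}

```text
time_s: 6.6
eef_pos: [0.482, -0.0205, 0.1271]
eef_rot: [0.0, 1.0, 0.0, 0.0]
wrist_force: [-0.2, 0.7, -0.3]
opening: 1.001
grasp_force: 0.0
```

Call:
{"name": "apply_moves", "arguments": {"moves": [{"jaw": 1,"offset": [-34,-25,0],"rot": [0,0,0]},{"jaw": 1,"offset": [0,0,0],"rot": [0,0,0]},{"jaw": 1,"offset": [0,0,0],"rot": [0,0,0]},{"jaw": 1,"offset": [0,0,0],"rot": [0,0,0]},{"jaw": 1,"offset": [0,0,0],"rot": [0,0,0]}]}}

```text
time_s: 7.22
eef_pos: [0.4497, 0.0033, 0.1271]
eef_rot: [0.0, 1.0, -0.0, 0.0]
wrist_force: [-0.1, -0.5, -0.6]
opening: 0.999
grasp_force: 0.0
```

```bash
python3 -c "
from h import *
wrist([.4485,.0045],.035,.055,.045,'w2')
wrist([.65,.02],.055,.07,.04)
wrist([.65,.02],.098,.12,.04)
im,d=ctrl.camera('top');cv2.imwrite('pics/top2.png',im[:,:,::-1])
P,ok=cloud('top',d);q=P[ok];s=q[(np.hypot(*(q[:,:2]-[.638,-.1235]).T)<.05)&(q[:,2]>.05)&(q[:,2]<.066)]
print(len(s),circ(s),s.mean(0))
"
```

```text
[0.4497 0.0033 0.1271] 2539 (array([0.4474, 0.0049]), 0.03) [0.44898826 0.00494418 0.04467622]
[0.4496 0.0034 0.127 ] 0 0 0
[0.4494 0.0035 0.1269] 0 0 0
215 (array([ 0.6358, -0.1222]), 0.0302) [ 0.63542303 -0.12169945  0.05760671]
```

View pics/w2.png

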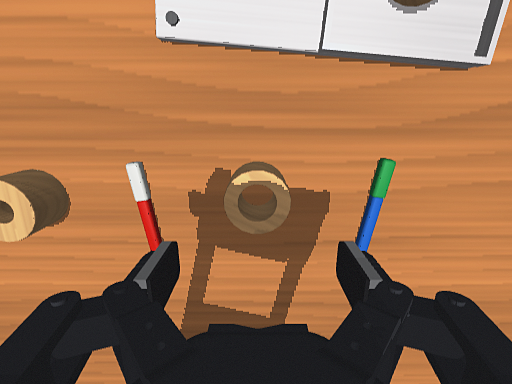

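Core a sits at (257,202) in the wrist view, centred between the fingers. The top camera's depth puts core b flat in the tray, with its top at 58 mm.

Call:
{"name": "apply_moves", "arguments": {"moves": [{"jaw": 1,"offset": [-1,-1,30],"rot": [0,0,0]},{"jaw": 1,"offset": [0,0,32],"rot": [0,0,0]},{"jaw": 1,"offset": [0,0,30],"rot": [0,0,0]},{"jaw": 1,"offset": [0,0,25],"rot": [0,0,0]},{"jaw": 1,"offset": [0,0,0],"rot": [0,0,0]}]}}

```text
time_s: 8.05
eef_pos: [0.4463, 0.0052, 0.0085]
eef_rot: [-0.001, 1.0, 0.0, -0.002]
wrist_force: [0.1, -0.3, -0.1]
opening: 0.997
grasp_force: 0.0
```

Call:
{"name": "apply_moves", "arguments": {"moves": [{"jaw": 0.4,"offset": [0,0,0],"rot": [0,0,0]},{"jaw": 0.4,"offset": [0,0,0],"rot": [0,0,0]},{"jaw": 0.4,"offset": [0,0,0],"rot": [0,0,0]},{"jaw": 0.4,"offset": [0,0,0],"rot": [0,0,0]},{"jaw": 0.4,"offset": [0,0,0],"rot": [0,0,0]}]}}

```text
time_s: 8.68
eef_pos: [0.4494, 0.0045, 0.0118]
eef_rot: [0.0, 1.0, 0.0, 0.001]
wrist_force: [-2.1, 0.8, 5.3]
opening: 0.689
grasp_force: 64.3
```

Call:
{"name": "apply_moves", "arguments": {"moves": [{"jaw": 0.4,"offset": [0,0,-30],"rot": [0,0,0]},{"jaw": 0.4,"offset": [0,0,-35],"rot": [0,0,0]},{"jaw": 0.4,"offset": [0,0,-35],"rot": [0,0,0]},{"jaw": 0.4,"offset": [0,0,-35],"rot": [0,0,0]},{"jaw": 0.4,"offset": [35,0,-5],"rot": [0,0,0]}]}}

```text
time_s: 9.3
eef_pos: [0.4846, 0.0046, 0.1545]
eef_rot: [0.001, 1.0, 0.0, 0.003]
wrist_force: [1.1, -0.5, -0.1]
opening: 0.691
grasp_force: 64.5
```

Call:
{"name": "apply_moves", "arguments": {"moves": [{"jaw": 0.4,"offset": [35,0,0],"rot": [0,0,0]},{"jaw": 0.4,"offset": [35,0,0],"rot": [0,0,0]},{"jaw": 0.4,"offset": [0,0,0],"rot": [0,0,0]},{"jaw": 0.4,"offset": [0,0,0],"rot": [0,0,0]},{"jaw": 0.4,"offset": [0,0,0],"rot": [0,0,0]}]}}

```text
time_s: 9.93
eef_pos: [0.5522, 0.005, 0.1503]
eef_rot: [-0.0, 1.0, 0.0, -0.0]
wrist_force: [0.3, -0.1, -0.3]
opening: 0.689
grasp_force: 64.5
```

```bash
python3 -c "
from h import *
wrist([.65,.02],.055,.07,.035)
wrist([.65,.02],.072,.09,.035)
wrist([.65,.02],.100,.12,.03,'w3')
o=ctrl.get_obs();e=o['eef_pos'][:2]
for n in ['top','scene']:
    im,d=ctrl.camera(n);P,ok=cloud(n,d);q=P[ok]
    for lo,hi,c in [(.165,.19,e),(.1,.12,np.array([.65,.02]))]:
        s=q[(np.hypot(*(q[:,:2]-c).T)<.04)&(q[:,2]>lo)&(q[:,2]<hi)]
        print(n,len(s),circ(s) if len(s) else 0)
"
```

```text
[0.5522 0.005  0.1503] 1126 (array([0.6493, 0.0211]), 0.0211) [0.64672987 0.0190671  0.06148225]
[0.5523 0.0049 0.1503] 49 (array([0.6456, 0.0204]), 0.0122) [0.63988968 0.01551466 0.08153756]
[0.5525 0.0049 0.1503] 622 (array([0.6492, 0.0209]), 0.0095) [0.64865852 0.02052135 0.10659425]
top 214 (array([0.5405, 0.0141]), 0.0274)
top 0 0
scene 530 (array([0.5614, 0.0044]), 0.0387)
scene 55 (array([0.6533, 0.0195]), 0.0092)
```

View pics/w3.png

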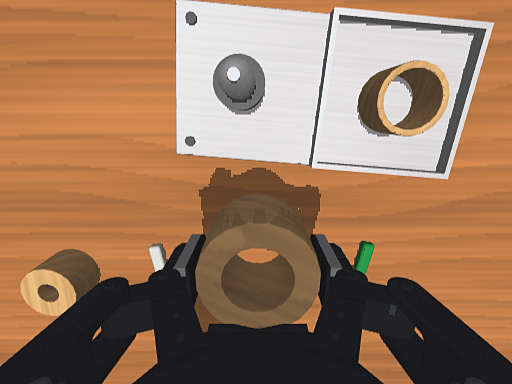

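The wrist view shows core a held centrally, with its bore near (259,282), the plug tip at (234,73), and core b flat in the tray at (404,98). I'll measure the held core in the same camera frame, without a new picture to view.

```bash
python3 -c "
from h import *
o=ctrl.get_obs();im,d=ctrl.camera('wrist')
M=ctrl.camera_params('wrist')['mount'];P,ok=cloud('wrist',d,M)
v,u=np.indices(d.shape);print(P[250,258],P[315,258],P[282,305],P[282,212])
zt=np.median(P[310:318,250:266,2]);print(zt)
m=ok&(abs(P[...,2]-zt)<.004)&(np.hypot(P[...,0],P[...,1])<.04)&(im[...,0].astype(int)-im[...,2]>25)
s=P[m];print(m.sum(),circ(s))
# inner bore circle: visible rim pixels inner radius
K=ctrl.camera_params('wrist')['K']
from scipy.optimize import minimize
# centre = max-inscribed hole among rim points
f=lambda c:-np.hypot(*(s[:,:2]-c).T).min()
r=minimize(f,[0,0],method='Nelder-Mead',options=dict(initial_simplex=[[0,0],[.004,0],[0,.004]]));print(r.x,r.fun)
"
```

```text
[-0.0864312  -0.00061537  0.15210517] [-0.01961637 -0.0008189  -0.03447829] [-0.00177279  0.02112428 -0.03354689] [-0.00257956 -0.02253171 -0.03240474]
-0.033222385651200975
7680 (array([-0.002 , -0.0013]), 0.031)
[-0.00083982 -0.00134623] -0.016096195516606633
```

Call:
{"name": "apply_moves", "arguments": {"moves": [{"jaw": 0.4,"offset": [33,-5,0],"rot": [0,0,0]},{"jaw": 0.4,"offset": [35,-5,0],"rot": [0,0,0]},{"jaw": 0.4,"offset": [30,-5,0],"rot": [0,0,0]},{"jaw": 0.4,"offset": [0,0,0],"rot": [0,0,0]},{"jaw": 0.4,"offset": [0,0,10],"rot": [0,0,0]}]}}

```text
time_s: 10.85
eef_pos: [0.651, 0.0198, 0.1402]
eef_rot: [0.0, 1.0, 0.0, 0.0]
wrist_force: [0.9, -0.0, -0.7]
opening: 0.69
grasp_force: 64.5
```

Call:
{"name": "apply_moves", "arguments": {"moves": [{"jaw": 0.4,"offset": [0,0,8],"rot": [0,0,0]},{"jaw": 0.4,"offset": [0,0,8],"rot": [0,0,0]},{"jaw": 0.4,"offset": [0,0,8],"rot": [0,0,0]},{"jaw": 0.4,"offset": [0,0,0],"rot": [0,0,0]},{"jaw": 0.4,"offset": [0,0,0],"rot": [0,0,0]}]}}

```text
time_s: 11.48
eef_pos: [0.6513, 0.0198, 0.1163]
eef_rot: [0.0, 1.0, 0.0, 0.0]
wrist_force: [-0.3, -0.4, -1.4]
opening: 0.689
grasp_force: 64.5
```

Call:
{"name": "apply_moves", "arguments": {"moves": [{"jaw": 0.4,"offset": [0,0,6],"rot": [0,0,0]},{"jaw": 0.4,"offset": [0,0,6],"rot": [0,0,0]},{"jaw": 0.4,"offset": [0,0,6],"rot": [0,0,0]},{"jaw": 0.4,"offset": [0,0,0],"rot": [0,0,0]},{"jaw": 0.4,"offset": [0,0,0],"rot": [0,0,0]}]}}

```text
time_s: 12.1
eef_pos: [0.6512, 0.0199, 0.0981]
eef_rot: [-0.0, 1.0, 0.0, 0.0]
wrist_force: [-0.2, -0.3, -1.1]
opening: 0.689
grasp_force: 64.5
```

```bash
python3 -c "
from h import *
im,d=ctrl.camera('wrist');cv2.imwrite('pics/w4.png',im[150:,100:420,::-1])
"
```

```text
(no output)
```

View pics/w4.png

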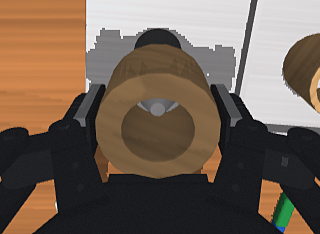

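The plug tip shows inside the bore at crop pixel (157,108), centred left to right and with no contact force. I'll keep lowering.

Call:
{"name": "apply_moves", "arguments": {"moves": [{"jaw": 0.4,"offset": [0,0,7],"rot": [0,0,0]},{"jaw": 0.4,"offset": [0,0,7],"rot": [0,0,0]},{"jaw": 0.4,"offset": [0,0,6],"rot": [0,0,0]},{"jaw": 0.4,"offset": [0,0,3],"rot": [0,0,0]},{"jaw": 0.4,"offset": [0,0,0],"rot": [0,0,0]}]}}

```text
time_s: 12.78
eef_pos: [0.6509, 0.0199, 0.0746]
eef_rot: [-0.0, 1.0, 0.0, -0.0]
wrist_force: [0.5, -0.1, -0.3]
opening: 0.688
grasp_force: 64.5
```

Call:
{"name": "apply_moves", "arguments": {"moves": [{"jaw": 0.4,"offset": [0,0,1],"rot": [0,0,0]},{"jaw": 0.4,"offset": [0,0,1],"rot": [0,0,0]},{"jaw": 0.4,"offset": [0,0,0],"rot": [0,0,0]},{"jaw": 0.4,"offset": [0,0,0],"rot": [0,0,0]},{"jaw": 0.4,"offset": [0,0,0],"rot": [0,0,0]}]}}

```text
time_s: 13.4
eef_pos: [0.6514, 0.0198, 0.0738]
eef_rot: [0.0, 1.0, 0.0, 0.0]
wrist_force: [-2.1, 0.2, 5.5]
opening: 0.689
grasp_force: 65.0
```

The force reads 5.5 N upward, so the core is on the step. I'll release and retreat.

Call:
{"name": "apply_moves", "arguments": {"moves": [{"jaw": 0.95,"offset": [0,0,0],"rot": [0,0,0]},{"jaw": 0.95,"offset": [0,0,0],"rot": [0,0,0]},{"jaw": 0.95,"offset": [0,0,0],"rot": [0,0,0]},{"jaw": 0.95,"offset": [0,0,0],"rot": [0,0,0]},{"jaw": 0.95,"offset": [0,0,-20],"rot": [0,0,0]}]}}

```text
time_s: 14.02
eef_pos: [0.6495, 0.0201, 0.0918]
eef_rot: [-0.0, 1.0, 0.0, -0.002]
wrist_force: [0.1, 0.1, -0.5]
opening: 0.948
grasp_force: 0.0
```

Call:
{"name": "apply_moves", "arguments": {"moves": [{"jaw": 1,"offset": [0,0,-30],"rot": [0,0,0]},{"jaw": 1,"offset": [0,0,-35],"rot": [0,0,0]},{"jaw": 1,"offset": [-30,0,-30],"rot": [0,0,0]},{"jaw": 1,"offset": [-35,0,0],"rot": [0,0,0]},{"jaw": 1,"offset": [-35,0,0],"rot": [0,0,0]}]}}

```text
time_s: 14.65
eef_pos: [0.5509, 0.0197, 0.1903]
eef_rot: [0.0, 1.0, 0.0, 0.002]
wrist_force: [-0.9, -0.3, -0.0]
opening: 1.002
grasp_force: 0.0
```

Call:
{"name": "apply_moves", "arguments": {"moves": [{"jaw": 1,"offset": [-35,0,0],"rot": [0,0,0]},{"jaw": 1,"offset": [0,0,0],"rot": [0,0,0]},{"jaw": 1,"offset": [0,0,0],"rot": [0,0,0]},{"jaw": 1,"offset": [0,0,0],"rot": [0,0,0]},{"jaw": 1,"offset": [0,0,0],"rot": [0,0,0]}]}}

```text
time_s: 15.28
eef_pos: [0.5167, 0.0198, 0.1881]
eef_rot: [-0.0, 1.0, 0.0, 0.0]
wrist_force: [-0.1, -0.4, 0.4]
opening: 1.002
grasp_force: 0.0
```

```bash
python3 -c "
from h import *
wrist([.65,.02],.1,.11,.045,'w5')
wrist([.638,-.123],.05,.066,.045)
im,d=ctrl.camera('scene');cv2.imwrite('pics/s5.png',im[:,:,::-1])
P,ok=cloud('scene',d);q=P[ok]
for c,lo,hi in [((.651,.02),.1,.111),((.638,-.123),.05,.066),((.44,.232),.04,.052)]:
    s=q[(np.hypot(*(q[:,:2]-c).T)<.045)&(q[:,2]>lo)&(q[:,2]<hi)];print(len(s),circ(s) if len(s) else 0)
"
```

```text
[0.5167 0.0198 0.1881] 3678 (array([0.6493, 0.0211]), 0.0301) [0.645105   0.02095466 0.10670547]
[0.5165 0.0198 0.188 ] 1708 (array([ 0.6366, -0.1219]), 0.0305) [ 0.63766494 -0.12192647  0.05603537]
435 (array([0.6508, 0.0193]), 0.0307)
260 (array([ 0.6393, -0.123 ]), 0.0309)
265 (array([0.4413, 0.231 ]), 0.0308)
```

View pics/s5.png

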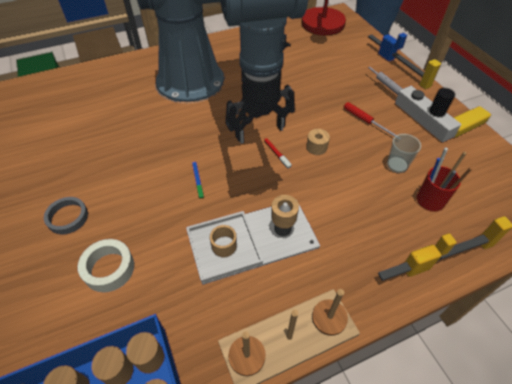

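Core a is level on the step at (285,210), core b is flat in the tray at (223,240), and core c is untouched at (318,141). Handing in.

```bash
python3 -c "
from bench import ctrl
print(ctrl.hand_in())"
```

```text
the job is handed in; nothing more can be done
None
```

I handed the job in at about 15 s of robot time, and the final camera check shows the 34 mm bore core level on the gauge's step, the 48 mm bore core flat in the scrap tray and the 22 mm bore core where it started; the hand-in returned no verdict.

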